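Take apart two dry-stacked castings into their finishing dishes

TASK

On the silversmith's bench two trial stacks of cast sections must be taken apart for finishing, each metal in its own dish so that filings never mix: silver in the white dish, the blackened one in the black dish, brass in the yellow, the green-patinated one in the green and copper in the red. Stand each piece upright in the middle of its dish, lowering it down rather than letting it drop, and let go of it. Leave the amber jar between the stacks where it is.

Things in the scene. Friction and masses are not known exactly. Their poses are not given: they have to be found in the camera images.
- silver_base: Bright silver round foot section, the widest kind: 62 mm across and 36 mm tall, with a foot ring 66 mm across over its lowest 6 mm, beaded sides, about 0.26 kg. At the start it is the lowest piece of one of the two stacks, on a fixed round wooden block 80 mm across and 15 mm high. Flat closed ends. Origin: centre of its underside, z up.
- black_base: Black (oxidised) round foot section, the widest kind: 62 mm across and 36 mm tall, with a foot ring 66 mm across over its lowest 6 mm, beaded sides, about 0.26 kg. At the start it is the lowest piece of one of the two stacks, on a fixed round wooden block 80 mm across and 15 mm high. Flat closed ends. Origin: centre of its underside, z up.
- brass_sleeve: Golden-yellow brass round sleeve, 44 mm across and 38 mm tall, beaded sides, about 0.15 kg. At the start it stands loose on one of the two foot sections (which one varies). Flat closed ends. Origin: centre of its underside, z up.
- green_sleeve: Blue-green patinated bronze round sleeve, 44 mm across and 38 mm tall, beaded sides, about 0.15 kg. At the start it stands loose on one of the two foot sections (which one varies). Flat closed ends. Origin: centre of its underside, z up.
- copper_cap: Reddish-brown copper cap, the smallest piece: a plain cylinder 26 mm across and 32 mm tall with a beaded lower half, about 0.06 kg. At the start it stands loose on one of the two sleeves, the third and top piece of the taller stack. Nothing in a stack interlocks. Flat closed ends. Origin: centre of its underside, z up.
- silver_dish: White round shallow dish for silver, fixed to the bench: 100 mm across the rim, inside 82 mm across the flat floor, floor 4 mm and rim 8 mm above the bench; origin at the centre of its underside on the bench, z up. Its place on the bench varies.
- black_dish: Black round shallow dish for blackened metal, fixed to the bench: 100 mm across the rim, inside 82 mm across the flat floor, floor 4 mm and rim 8 mm above the bench; origin at the centre of its underside on the bench, z up. Its place on the bench varies.
- brass_dish: Yellow round shallow dish for brass, fixed to the bench: 100 mm across the rim, inside 82 mm across the flat floor, floor 4 mm and rim 8 mm above the bench; origin at the centre of its underside on the bench, z up. Its place on the bench varies.
- green_dish: Green round shallow dish for the green piece, fixed to the bench: 100 mm across the rim, inside 82 mm across the flat floor, floor 4 mm and rim 8 mm above the bench; origin at the centre of its underside on the bench, z up. Its place on the bench varies.
- copper_dish: Red round shallow dish for copper, fixed to the bench: 100 mm across the rim, inside 82 mm across the flat floor, floor 4 mm and rim 8 mm above the bench; origin at the centre of its underside on the bench, z up. Its place on the bench varies.
- flux_jar: Bystander: amber glass jar with a white cap, 36 mm across and 55 mm tall, loose on the bench between the two stacks; origin at the centre of its underside. Not to be moved.
There are look-alikes about, which are no part of the job. What is meant by the brass_sleeve is not pink, and is the larger of those in its own colour.

How it is judged:
At the end, for the whole second after the job is handed in: Each of the five pieces stands upright (within 0.1 rad) on the floor of its own dish (underside within 9 mm of the bench level, that is resting on the 4 mm floor), its axis within 15 mm of the dish's centre, released and at rest: silver-white, black-black, brass-yellow, green-green, copper-red (horizontal distance between silver_base and silver_dish below 0.015 m and z of silver_base in the frame of silver_dish between 0 and 0.009 m and angle between each of silver_base, black_base, brass_sleeve, green_sleeve, copper_cap's own z axis and vertical below 0.1 rad and linear speed of each of silver_base, black_base, brass_sleeve, green_sleeve, copper_cap below 0.02 m/s and horizontal distance between black_base and black_dish below 0.015 m and z of black_base in the frame of black_dish between 0 and 0.009 m and horizontal distance between brass_sleeve and brass_dish below 0.015 m and z of brass_sleeve in the frame of brass_dish between 0 and 0.009 m and horizontal distance between green_sleeve and green_dish below 0.015 m and z of green_sleeve in the frame of green_dish between 0 and 0.009 m and horizontal distance between copper_cap and copper_dish below 0.015 m and z of copper_cap in the frame of copper_dish between 0 and 0.009 m); the robot touches nothing.
It fails at once if a piece falls onto the bench or into a dish (moving faster than 0.8 m/s with its underside less than 30 mm above the bench) ((linear speed of silver_base above 0.8 m/s and height (world z) of silver_base below 0.03 m) or (linear speed of black_base above 0.8 m/s and height (world z) of black_base below 0.03 m) or (linear speed of brass_sleeve above 0.8 m/s and height (world z) of brass_sleeve below 0.03 m) or (linear speed of green_sleeve above 0.8 m/s and height (world z) of green_sleeve below 0.03 m) or (linear speed of copper_cap above 0.8 m/s and height (world z) of copper_cap below 0.03 m)).
It fails at once if the amber jar is moved by more than 20 mm (distance of flux_jar from where it was at the start of the episode above 0.02 m).
It also fails if it takes over 112 s, if anything falls off the work surface, if the arm or the gripper's body presses on something with over 40 N, if the wrist force passes 120 N, or if a joint passes its speed limit or range.

ROBOT

A 6-joint arm with a two-finger parallel gripper is mounted at the origin on the work surface. World frame = base frame: x ahead of the robot, y to its left, z up, the work surface at z = 0. Lengths are in m, angles in rad, forces in N, time in s.
With the tool pointing down it reaches from about 0.35 to 0.85 m from the base axis. Payload 8.1 kg.
Tool frame: the origin (TCP) lies on the mounting face of the last link; the fingertips stand 186 mm ahead of it and the grasp point (between the pads) lies 167 mm ahead of it (robot.finger_overhang is the distance from the TCP to the fingertips, in m); z points along the fingers, y is the line along which they close (so a half turn about z gives the same grasp; the last joint's range is limited). The gripper opens to 93 mm and grips with 3 to 60 N. Pads are 15 mm wide; open, the fingers measure 128 mm over their backs; the gripper's body (75 mm by 188 mm) begins 65 mm behind the grasp point.
Start: joints at [-1.324, 0.13, 1.488, -0, 1.523, -0.085], TCP at [0.195, -0.567, 0.405] pointing down, gripper open.
Joint ranges: [-2.96, 2.96], [-0.89, 2.26], [0.02, 2.5], [-1.34, 4.48], [0, 2.73], [-2.66, 2.66]. Speed limits (rad/s): [2.39, 2.39, 2.79, 3.14, 3.14, 3.14].

INTERFACE

Orientations are given as a rotation vector (axis times angle).
In Python, from plant import readout, read_camera, get_calibration, job, robot gives the robot as it stands.
- The arm moves only by the shell command python3 -m handwheel 'ROWS' [FORCE]. ROWS is JSON, a list of rows, each a list of 5 numbers: the shift along the world's x, y, z in cm, then the turn about the world's z in rad, then the closure, from 0 (fully open) to 1 (shut). In form: [[tx, ty, tz, spin, gripper], ...]. A call has 1 to 10 rows; each row shifts and turns the commanded pose from where the row before left it; what a row does not reach is not made up. A row lasts 1/8 s, in which the tool goes at most 62.5 mm and 10.7 degrees, less where a joint would pass 70% of its speed; a pose out of reach is approached as far as the arm can. A call is refused whole if a number of a shift passes 6.25 or a number of a turn 0.188, either way. A call with a gripper value outside its range is refused whole. The fingers move at their own pace and stop on an object; FORCE is the grip in N (left out, the last holds). Time passes only in rows, so rows that do not move let the fingers close. It gives the time, the measured TCP pose, the force, the opening and the grip force at its end, in the units of the state.
- readout.read_state(): the state, without advancing time (a new reading comes with each control period).
- read_camera(name): name is "side" or "top"; returns the picture (420x560x3 uint8, red, green, blue); there is no depth.
- get_calibration(name): a dict with "fovy" (degrees; the focal length in pixels is half the picture's height over the tangent of half this angle, whatever the lens; pixels are square), "cx", "cy" (the principal point, pixels), "pose" (4x4, takes a point from camera to world coordinates). Camera axes: x right, y down, z forward; pixel columns grow to the right and rows downward; lengths in m; the calibration is good to about 2 mm. A picture is of the moment at which its call begins. get_calibration takes no time and is no camera call.
- job.close_job(): hands the job in; it is judged then, once.
The state is a dict: "t": time; "q": joint angles; "dq": joint speeds; "joint_torque": joint torques, N m; "tool_pos": TCP position; "orientation": TCP orientation; "force": force on the tool from outside, world axes, zero at the start; "wrist_torque": the same for the moment, N m; "opening": finger opening in m; "gripper_force": force on a finger pad.
Only numpy, scipy, OpenCV 4.12 (cv2) and the standard library are available. Lean on these libraries where they do the work, as an engineer would, in place of code of your own. Each camera call takes 0.05 s, during which the arm holds its last target. There are 200 camera calls.

## Working session

There is one attempt and no reset: what is moved stays moved. The work goes in short steps, Python scripts to look and compute and a shell command to move; the robot and the scene stay as the last step left them, time stands still between calls to the robot, and variables do not carry over. Pictures are saved under pics/ and viewed, at most 14 in all, crops included, and the job is handed in when it is done.

```bash
ls; mkdir -p pics; python3 - <<'E'
from plant import readout, read_camera, get_calibration, job, robot
import cv2
print(readout.read_state())
for n in("top","side"):
    c=get_calibration(n);print(n,c)
    im=read_camera(n);cv2.imwrite(f"pics/{n}0.png",im[:,:,::-1])
E
```

```text
pics
{'t': 0.0, 'q': array([-1.32439029e+00,  1.31159775e-01,  1.48927802e+00,  9.79906033e-06,
        1.52297722e+00, -8.54001584e-02]), 'dq': array([ 0.00039475, -0.00126384,  0.00086057, -0.00048254, -0.00192421,
       -0.0005874 ]), 'joint_torque': array([ 8.37102853e-04, -5.59838212e+01, -4.91756737e+01,  7.69195100e-02,
        3.52021982e-02, -1.80065367e-04]), 'tool_pos': array([ 0.19541842, -0.56704625,  0.40368865]), 'orientation': array([-3.09666521e+00, -5.18511491e-01,  2.14745872e-04]), 'force': array([-0.04960998,  0.1957065 , -0.22554631]), 'wrist_torque': array([-0.02655906, -0.03578817,  0.04915429]), 'gripper_force': 0.0, 'opening': 0.09319508135589795}
top {'fovy': 46.0780885557944, 'cx': 280.95087266622977, 'cy': 208.75546768347726, 'pose': array([[-0.00410016, -0.99523068,  0.09746328,  0.39951841],
       [-0.99997088,  0.00345325, -0.00680516, -0.01241209],
       [ 0.00643614, -0.09748834, -0.99521586,  1.37196033],
       [ 0.        ,  0.        ,  0.        ,  1.        ]])}
side {'fovy': 42.45981500535155, 'cx': 267.60177521874357, 'cy': 205.50985821818495, 'pose': array([[-0.71160353, -0.4563962 ,  0.53415627, -0.02933951],
       [-0.70250485,  0.47341857, -0.53137726,  0.57655932],
       [-0.01036093, -0.7533773 , -0.65750687,  0.80644246],
       [ 0.        ,  0.        ,  0.        ,  1.        ]])}
```

View pics/top0.png

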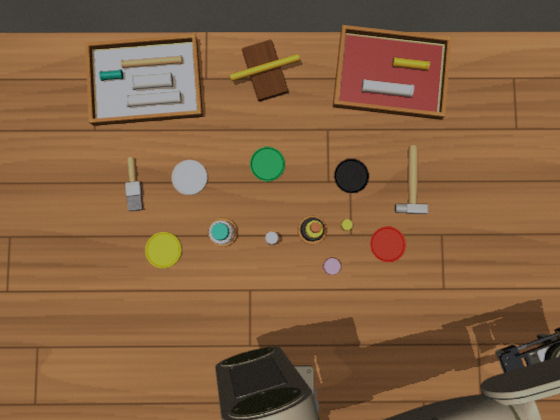

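View pics/side0.png

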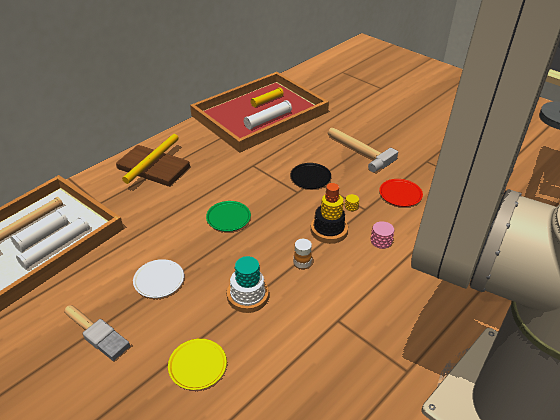

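The top view shows the tall stack (black, brass, copper) at (312,230) and the short stack (silver, green) at (222,232), with the jar at (272,238). Dishes are white (190,177), green (268,164), black (352,176), red (388,244) and yellow (163,250). The look-alikes are a small brass piece at (347,225) and a pink one at (332,266).

```bash
cat > h.py <<'E'
import numpy as np,cv2
from plant import readout, read_camera, get_calibration
def cast(n,u,v,z):
    c=get_calibration(n);f=210/np.tan(np.radians(c["fovy"]/2));P=c["pose"]
    d=P[:3,:3]@[(u-c["cx"])/f,(v-c["cy"])/f,1];return (P[:3,3]+d*(z-P[2,3])/d[2])[:2]
def proj(n,p):
    c=get_calibration(n);f=210/np.tan(np.radians(c["fovy"]/2));P=c["pose"]
    q=P[:3,:3].T@(np.array(p)-P[:3,3]);return q[:2]/q[2]*f+[c["cx"],c["cy"]]
R={"red":((0,150,60),(5,255,255)),"copper":((4,90,60),(13,255,255)),"yellow":((24,150,60),(33,255,255)),"green":((60,100,50),(92,255,255)),"white":((0,0,150),(180,60,255)),"black":((0,0,0),(180,255,45)),"pink":((140,30,80),(175,255,255))}
def blob(im,col,u,v,r):
    """bounding box, centroid, area of colour within r px of (u,v)"""
    h=cv2.cvtColor(im,cv2.COLOR_RGB2HSV);m=cv2.inRange(h,*map(np.array,R[col]))
    k=np.zeros_like(m);cv2.circle(k,(int(u),int(v)),int(r),255,-1);m&=k
    n,l,s,c=cv2.connectedComponentsWithStats(m)
    if n<2:return None
    i=1+np.argmax(s[1:,4]);ell=cv2.minEnclosingCircle(np.argwhere(l==i)[:,::-1].astype(np.float32))
    return dict(c=c[i],a=s[i,4],box=s[i,:4],mid=s[i,:2]+(s[i,2:4]-1)/2,rad=ell[1])
E
python3 - <<'E'
from h import *
np.set_printoptions(precision=4,suppress=True)
t=read_camera("top");s=read_camera("side")
for nm,col,tu,su,z,rt,rs in [("silverD","white",(190,177),(159,279),.008,24,32),("greenD","green",(268,164),(229,216),.008,24,30),("blackD","black",(352,176),(311,176),.008,24,26),("redD","red",(388,244),(401,193),.008,24,30),("yellowD","yellow",(163,250),(197,363),.008,24,38)]:
    for n,im,p,r in (("top",t,tu,rt),("side",s,su,rs)):
        b=blob(im,col,*p,r);print(nm,n,b["box"],b["a"],cast(n,*b["mid"],z))
for nm,col,tu,su,z,rt,rs in [("copper","copper",(315,229),(333,191),.105,9,10),("brass","yellow",(314,230),(332,207),.070,12,14),("green","green",(221,231),(247,270),.070,14,18),("silver","white",(222,232),(247,290),.033,18,22),("black","black",(312,230),(329,222),.033,17,19),("jarcap","white",(272,238),(303,245),.055,9,10),("small","yellow",(347,225),(352,202),.02,9,9),("pink","pink",(332,266),(382,235),.03,14,16)]:
    for n,im,p,r in (("top",t,tu,rt),("side",s,su,rs)):
        b=blob(im,col,*p,r)
        if b: print(nm,n,b["box"],b["a"],b["mid"],cast(n,*b["mid"],z))
c=np.hstack([cv2.resize(t[200:280,200:360],None,fx=4.5,fy=4.5)]);cv2.imwrite("pics/c1.png",c[:,:,::-1])
E
```

```text
silverD top [171 160  36  35] 963 [0.623  0.2358]
silverD side [133 259  51  39] 1508 [0.6222 0.233 ]
greenD top [251 147  34  34] 918 [0.6606 0.0154]
greenD side [206 201  45  30] 1049 [0.6586 0.0156]
blackD top [335 159  34  34] 896 [ 0.6259 -0.2194]
blackD side [291 163  40  26] 811 [ 0.6221 -0.2179]
redD top [371 227  35  35] 960 [ 0.4343 -0.3168]
redD side [380 179  43  28] 921 [ 0.4303 -0.3142]
yellowD top [145 232  37  36] 1042 [0.4217 0.303 ]
yellowD side [168 338  59  52] 2307 [0.4205 0.3021]
copper top [310 223  10  10] 75 [314.5 227.5] [ 0.4749 -0.1071]
copper side [325 183  15  18] 217 [332.  191.5] [ 0.4768 -0.1118]
brass top [305 230  15   8] 21 [312.  233.5] [ 0.4612 -0.1029]
brass side [322 195  21  13] 112 [332. 201.] [ 0.4822 -0.1221]
green top [211 223  18  17] 227 [219.5 231. ] [0.4687 0.1409]
green side [235 256  25  32] 633 [247.  271.5] [0.4677 0.1373]
silver top [209 220  22  24] 124 [219.5 231.5] [0.4693 0.1452]
silver side [230 273  34  31] 331 [246.5 288. ] [0.4638 0.1441]
black top [301 225  14  16] 34 [307.5 232.5] [ 0.4657 -0.0933]
black side [314 206  31  30] 519 [329.  220.5] [ 0.4722 -0.1041]
jarcap top [265 232  13  12] 115 [271.  237.5] [0.4516 0.0054]
jarcap side [295 239  17  12] 158 [303.  244.5] [0.4501 0.0037]
small top [341 221   5   9] 11 [343. 225.] [ 0.4865 -0.1918]
small side [346 194  13  10] 90 [352.  198.5] [ 0.4902 -0.2073]
pink top [324 258  17  16] 214 [332.  265.5] [ 0.3764 -0.1589]
pink side [371 222  23  27] 492 [382. 235.] [ 0.368  -0.1483]
```

View pics/c1.png

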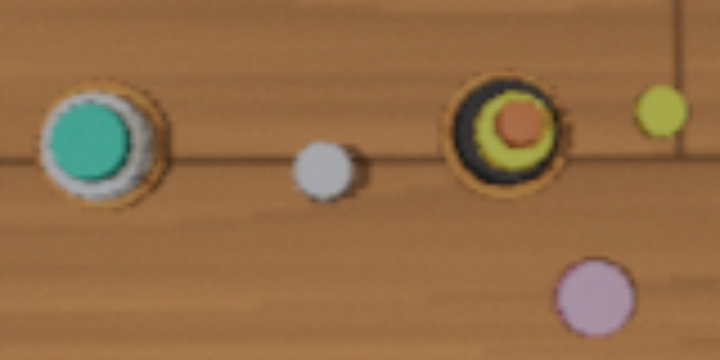

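The crop shows disc centres, in full-frame pixels, at copper (315.3,227.1), brass (314.4,229.1), black (312.4,229.3), green (220,231.3) and silver (221.5,232.4). I'll cast these onto their top planes and cross-check with the side view.

```bash
python3 - <<'E'
from h import *
np.set_printoptions(precision=4,suppress=True)
for n,p,z in [("copper",(315.3,227.1),.121),("brass",(314.4,229.1),.089),("black",(312.4,229.3),.051),("blkblock",(312.2,229.8),.015),("green",(220,231.3),.089),("silver",(221.5,232.4),.051),("silblock",(222.6,233),.015)]:
    print(n,cast("top",p[0]-.4,p[1]-.4,z))
print("side copper", cast("side",332,191.5,.105))
for z in(.121,.105,.089,.07,.051,.033,.015): print(z,proj("side",(.472,-.108,z)),proj("side",(.468,.14,z)))
s=read_camera("side");cv2.imwrite("pics/s1.png",np.hstack([cv2.resize(s[170:250,290:370],None,fx=5,fy=5),cv2.resize(s[245:325,207:287],None,fx=5,fy=5)])[:,:,::-1])
E
```

```text
copper [ 0.476  -0.1069]
brass [ 0.4727 -0.1069]
black [ 0.4744 -0.1044]
blkblock [ 0.475  -0.1063]
green [0.4679 0.1384]
silver [0.467  0.1388]
silblock [0.4672 0.1399]
side copper [ 0.4768 -0.1118]
0.121 [333.1625 187.2803] [244.731  252.6733]
0.105 [332.6133 193.4188] [245.0754 258.9517]
0.089 [332.0747 199.4402] [245.4123 265.0938]
0.07 [331.4482 206.4432] [245.803  272.2166]
0.051 [330.8356 213.2911] [246.1839 279.1604]
0.033 [330.2676 219.6402] [246.536  285.5797]
0.015 [329.7112 225.8588] [246.88   291.8497]
```

View pics/s1.png

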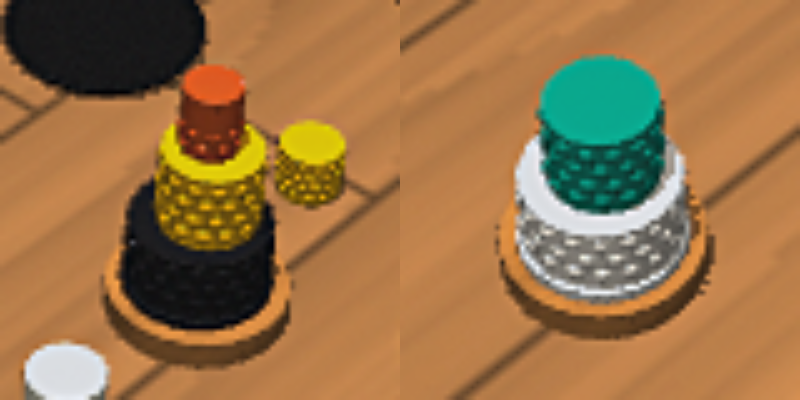

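The side view agrees with the top positions to about 2 mm. The copper top is at (332.6,187), where (333.2,187.3) was predicted. Moving over the tall stack now.

```bash
python3 -m handwheel '[[2.8,4.6,0,0.075,0],[2.8,4.6,0,0.075,0],[2.8,4.6,0,0.075,0],[2.8,4.6,0,0.075,0],[2.8,4.6,0,0.075,0.3],[2.8,4.6,0,0.075,0.3],[2.8,4.6,0,0.075,0.3],[2.8,4.6,0,0.075,0.3],[2.8,4.6,0,0.075,0.3],[2.8,4.5,0,0.075,0.3]]' 20
python3 -m handwheel '[[0,0,0,0,0.3],[0,0,0,0,0.3]]'
```

```text
t: 1.5
tool_pos: [0.4761, -0.1066, 0.4049]
orientation: [2.691, 1.621, 0.001]
force: [0.6, 0.5, 0.3]
opening: 0.0649
gripper_force: 0.0
t: 1.75
tool_pos: [0.4753, -0.1084, 0.4046]
orientation: [2.693, 1.618, -0.001]
force: [0.5, -0.9, 0.1]
opening: 0.0654
gripper_force: 0.0
```

```bash
python3 -m handwheel '[[0,0,-4,0,0.3],[0,0,-4,0,0.3],[0,0,-3,0,0.3],[0,0,-1.5,0,0.3],[0,0,0,0,0.3]]'
python3 -c "
from h import *
s=read_camera('side');cv2.imwrite('pics/s2.png',cv2.resize(s[120:250,260:420],None,fx=4,fy=4)[:,:,::-1])"
```

```text
t: 2.38
tool_pos: [0.4749, -0.109, 0.2791]
orientation: [-2.693, -1.615, 0.002]
force: [0.3, -0.1, 1.3]
opening: 0.0653
gripper_force: 0.0
```

View pics/s2.png

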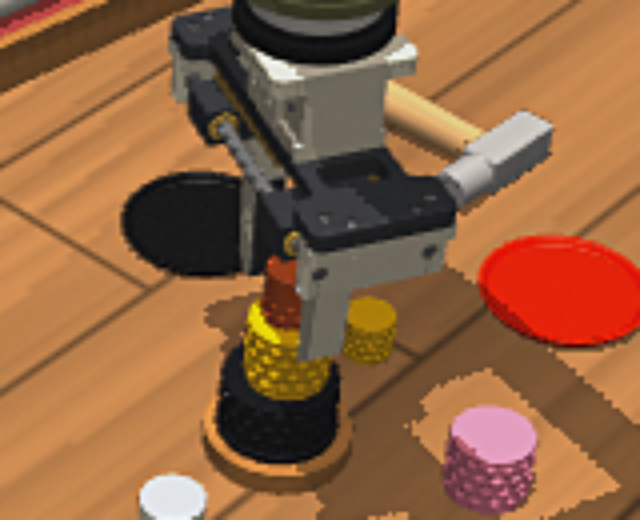

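The cap at crop (285,290) sits between the fingers, so I'll close and lift.

```bash
python3 -m handwheel '[[0,0,0,0,0.5],[0,0,0,0,0.6],[0,0,0,0,0.65],[0,0,0,0,0.7],[0,0,0,0,0.75],[0,0,0,0,0.8],[0,0,0,0,1],[0,0,0,0,1]]' 20
python3 -m handwheel '[[0,0,0.5,0,1],[0,0,1.5,0,1],[0,0,3,0,1],[0,0,2,0,1],[0,0,0,0,1]]'
```

```text
t: 3.42
tool_pos: [0.4756, -0.1083, 0.2799]
orientation: [2.693, 1.618, 0.0]
force: [0.5, 1.0, 1.7]
opening: 0.0255
gripper_force: 20.0
t: 4.05
tool_pos: [0.4762, -0.1085, 0.3525]
orientation: [2.69, 1.616, 0.005]
force: [0.7, -0.3, -0.6]
opening: 0.0255
gripper_force: 20.0
```

```bash
python3 -m handwheel '[[-0.5,-2.5,0,0,1],[-0.7,-3.5,0,0,1],[-0.8,-4,0,0,1],[-0.8,-4,0,0,1],[-0.7,-3.5,0,0,1],[-0.5,-2.5,0,0,1],[-0.25,-0.75,0,0,1],[0,0,0,0,1],[0,0,-3,0,1],[0,0,-3.5,0,1]]'
python3 -m handwheel '[[0,0,-3.5,0,1],[0,0,-2.5,0,1],[0,0,-1.5,0,1],[0,0,-0.6,0,1],[0,0,0,0,1],[0,0,0,0,1]]'
python3 -c "
from h import *
t=read_camera('top');s=read_camera('side');cv2.imwrite('pics/s3.png',np.hstack([cv2.resize(s[120:240,330:450],(400,400)),cv2.resize(t[200:280,350:430],(400,400))])[:,:,::-1])"
```

```text
t: 5.3
tool_pos: [0.4337, -0.3148, 0.2847]
orientation: [2.691, 1.618, 0.001]
force: [0.2, -0.2, -1.1]
opening: 0.0254
gripper_force: 20.0
t: 6.05
tool_pos: [0.4335, -0.3161, 0.2049]
orientation: [2.692, 1.617, 0.001]
force: [-0.3, -0.0, -0.9]
opening: 0.0253
gripper_force: 20.0
```

View pics/s3.png

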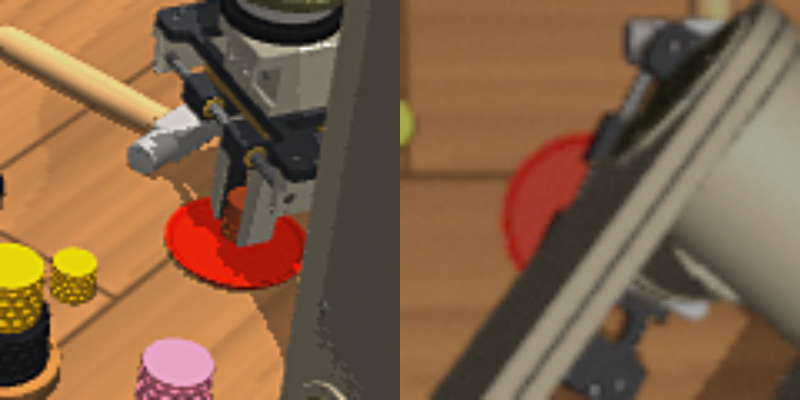

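Copper is centred over the red dish. Lowering the last 8 mm gently.

```bash
python3 -m handwheel '[[0,0,-0.4,0,1],[0,0,-0.2,0,1],[0,0,0,0,1]]'
python3 -m handwheel '[[0,0,-0.15,0,1],[0,0,0,0,1]]'
python3 -m handwheel '[[0,0,-0.1,0,1],[0,0,0,0,1]]'
```

```text
t: 6.52
tool_pos: [0.4328, -0.3157, 0.1974]
orientation: [-2.693, -1.617, 0.0]
force: [0.4, 0.3, -1.1]
opening: 0.0251
gripper_force: 20.0
t: 6.78
tool_pos: [0.4329, -0.3157, 0.1961]
orientation: [-2.693, -1.617, 0.0]
force: [0.0, -0.9, -1.0]
opening: 0.0257
gripper_force: 20.0
t: 7.02
tool_pos: [0.4329, -0.3157, 0.1952]
orientation: [-2.693, -1.618, 0.0]
force: [0.6, -0.4, -0.9]
opening: 0.0254
gripper_force: 20.0
```

```bash
python3 -m handwheel '[[0,0,-0.15,0,1],[0,0,0,0,1]]'
python3 -m handwheel '[[0,0,-0.1,0,1],[0,0,0,0,1]]'
```

```text
t: 7.28
tool_pos: [0.4331, -0.3159, 0.1948]
orientation: [-2.693, -1.618, 0.0]
force: [-4.1, 4.4, 10.3]
opening: 0.0257
gripper_force: 20.0
t: 7.52
tool_pos: [0.4332, -0.3159, 0.1948]
orientation: [-2.693, -1.618, 0.0]
force: [-7.6, 6.0, 20.8]
opening: 0.0256
gripper_force: 20.0
```

```bash
python3 -m handwheel '[[0,0,0.2,0,1],[0,0,0,0,0.7],[0,0,0,0,0.6],[0,0,0,0,0.4],[0,0,0,0,0.4],[0,0,3,0,0.3],[0,0,4,0,0.3],[0,0,4,0,0.3],[0,0,2,0,0.3],[0.45,2.4,1,0,0.3]]'
python3 -m handwheel '[[0.8,4.5,0,0,0.25],[0.8,4.5,0,0,0.25],[0.8,4.5,0,0,0.25],[0.6,3,0,0,0.25],[0.5,2,0,0,0.25],[0,0,0,0,0.25],[0,0,0,0,0.25]]'
python3 - <<'E'
from h import *
np.set_printoptions(precision=4,suppress=True)
s=read_camera("side")
b=blob(s,"copper",401,185,14);print(b)
cv2.imwrite('pics/s4.png',cv2.resize(s[90:250,260:440],None,fx=4,fy=3.7)[:,:,::-1])
E
```

```text
t: 8.78
tool_pos: [0.4376, -0.2927, 0.3366]
orientation: [2.692, 1.614, 0.001]
force: [0.4, 0.5, -0.2]
opening: 0.0654
gripper_force: 0.0
t: 9.65
tool_pos: [0.4724, -0.1072, 0.3347]
orientation: [2.693, 1.618, -0.0]
force: [-0.1, -0.2, -0.4]
opening: 0.0696
gripper_force: 0.0
{'c': array([401.679 , 186.5885]), 'a': np.int32(243), 'box': array([388, 178,  27,  19], dtype=int32), 'mid': array([401., 187.]), 'rad': 13.341764450073242}
```

View pics/s4.png

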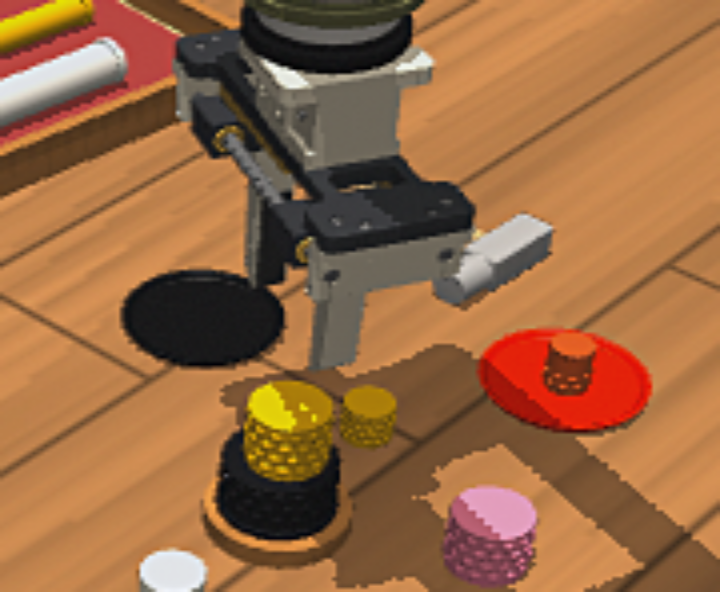

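Copper stands upright and centred in the red dish. Brass next.

```bash
python3 -m handwheel '[[0,0,-3,0,0.25],[0,0,-3,0,0.25],[0,0,-2.4,0,0.25],[0,0,-1,0,0.25],[0,0,0,0,0.35],[0,0,0,0,0.45],[0,0,0,0,0.5],[0,0,0,0,0.6],[0,0,0,0,1],[0,0,0,0,1]]' 25
python3 -m handwheel '[[0,0,0.5,0,1],[0,0,1.5,0,1],[0,0,3,0,1],[0,0,4,0,1],[0,0,2,0,1],[0,0,0,0,1]]'
```

```text
t: 10.95
tool_pos: [0.4731, -0.107, 0.2418]
orientation: [2.692, 1.617, 0.002]
force: [0.5, -1.5, 5.2]
opening: 0.0435
gripper_force: 25.0
t: 11.7
tool_pos: [0.473, -0.1069, 0.3533]
orientation: [2.69, 1.616, 0.004]
force: [-0.3, 0.2, -2.8]
opening: 0.0435
gripper_force: 25.0
```

```bash
python3 -m handwheel '[[-0.2,1.95,0,0,1],[-0.4,3,0,0,1],[-0.5,4,0,0,1],[-0.5,4.5,0,0,1],[-0.6,4.5,0,0,1],[-0.6,4.5,0,0,1],[-0.6,4.5,0,0,1],[-0.6,4.5,0,0,1],[-0.5,4,0,0,1],[-0.4,3,0,0,1]]'
python3 -m handwheel '[[-0.25,1.5,0,0,1],[0,1,0,0,1],[0,0,-3,0,1],[0,0,-4,0,1],[0,0,-4,0,1],[0,0,-2.5,0,1],[0,0,-1,0,1],[0,0,0,0,1],[0,0,0,0,1]]'
```

```text
t: 12.95
tool_pos: [0.4225, 0.2791, 0.3491]
orientation: [-2.692, -1.619, 0.004]
force: [0.2, -0.5, -1.3]
opening: 0.0434
gripper_force: 25.0
t: 14.08
tool_pos: [0.4218, 0.3029, 0.2072]
orientation: [2.693, 1.617, 0.004]
force: [0.2, -0.3, -1.8]
opening: 0.0438
gripper_force: 25.0
```

```bash
python3 -c "
from h import *
t=read_camera('top');s=read_camera('side');cv2.imwrite('pics/s5.png',np.hstack([cv2.resize(s[260:420,110:270],(400,400)),cv2.resize(t[210:290,120:200],(400,400))])[:,:,::-1])"
```

```text
(no output)
```

View pics/s5.png

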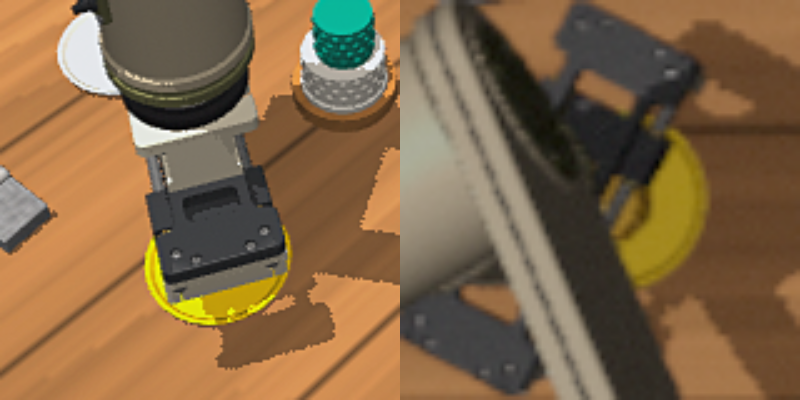

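The arm hides the piece, but the measured pose is over the yellow dish. Lowering until contact.

```bash
python3 -m handwheel '[[0,0,-0.6,0,1],[0,0,-0.3,0,1],[0,0,0,0,1]]'
python3 -m handwheel '[[0,0,-0.15,0,1],[0,0,0,0,1]]'
python3 -m handwheel '[[0,0,-0.1,0,1],[0,0,0,0,1]]'
```

```text
t: 14.55
tool_pos: [0.4207, 0.3026, 0.1962]
orientation: [2.693, 1.618, -0.002]
force: [-0.6, -0.2, -1.4]
opening: 0.044
gripper_force: 25.0
t: 14.8
tool_pos: [0.4209, 0.3027, 0.1951]
orientation: [2.693, 1.618, -0.0]
force: [0.6, -0.4, -2.4]
opening: 0.0438
gripper_force: 25.0
t: 15.05
tool_pos: [0.4211, 0.3028, 0.1948]
orientation: [-2.693, -1.618, -0.0]
force: [-3.7, -2.3, 5.6]
opening: 0.0435
gripper_force: 25.0
```

```bash
python3 -m handwheel '[[0,0,0.1,0,1],[0,0,0,0,0.5],[0,0,0,0,0.4],[0,0,0,0,0.25],[0,0,0,0,0.25],[0,0,3,0,0.25],[0,0,4,0,0.25],[0,0,4,0,0.25],[0,0,2,0,0.25],[0.6,-2,1,0,0.25]]'
python3 -m handwheel '[[1,-3.5,0,0,0.25],[1,-4,0,0,0.25],[1,-3.5,0,0,0.25],[0.7,-2.5,0,0,0.25],[0.3,-1,0,0,0.25],[0,0,0,0,0.25],[0,0,0,0,0.25]]'
python3 - <<'E'
from h import *
t=read_camera("top");s=read_camera("side")
cv2.imwrite('pics/s6.png',np.hstack([cv2.resize(s[210:410,110:310],(400,400)),cv2.resize(t[200:300,120:240],(400,400))])[:,:,::-1])
E
```

```text
t: 16.3
tool_pos: [0.4271, 0.2834, 0.3372]
orientation: [-2.692, -1.62, -0.005]
force: [0.3, -0.1, 0.5]
opening: 0.07
gripper_force: 0.0
t: 17.18
tool_pos: [0.4668, 0.1385, 0.3352]
orientation: [-2.692, -1.618, 0.0]
force: [-0.5, 1.3, -0.3]
opening: 0.0699
gripper_force: 0.0
```

View pics/s6.png

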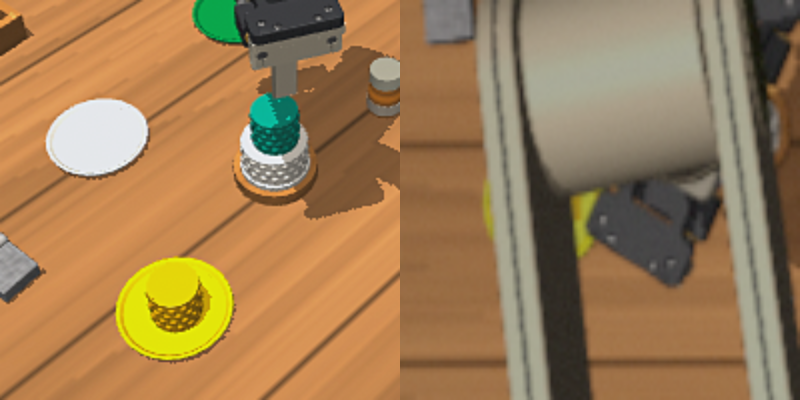

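Brass is upright and centred in yellow. Now green.

```bash
python3 -m handwheel '[[0,0,-3,0,0.25],[0,0,-3,0,0.25],[0,0,-2.4,0,0.25],[0,0,-1,0,0.25],[0,0,0,0,0.35],[0,0,0,0,0.45],[0,0,0,0,0.5],[0,0,0,0,0.6],[0,0,0,0,1],[0,0,0,0,1]]' 25
python3 -m handwheel '[[0,0,0.5,0,1],[0,0,1.5,0,1],[0,0,3,0,1],[0,0,4,0,1],[0,0,2,0,1],[0,0,0,0,1]]'
python3 -m handwheel '[[1.5,-1,0,0,1],[2.5,-1.5,0,0,1],[3,-2,0,0,1],[3,-2,0,0,1],[3,-2,0,0,1],[3,-1.7,0,0,1],[2,-1.3,0,0,1],[1.25,-0.7,0,0,1],[0,0,0,0,1],[0,0,-3,0,1]]'
python3 -m handwheel '[[0,0,-4,0,1],[0,0,-4,0,1],[0,0,-2.5,0,1],[0,0,-1,0,1],[0,0,-0.6,0,1],[0,0,0,0,1],[0,0,0,0,1]]'
```

```text
t: 18.52
tool_pos: [0.4675, 0.1378, 0.2422]
orientation: [2.693, 1.617, 0.002]
force: [-0.2, -0.7, 5.4]
opening: 0.044
gripper_force: 25.0
t: 19.27
tool_pos: [0.4676, 0.1379, 0.3538]
orientation: [2.692, 1.617, 0.006]
force: [0.2, -0.3, -1.7]
opening: 0.0438
gripper_force: 25.0
t: 20.52
tool_pos: [0.6604, 0.0153, 0.3226]
orientation: [2.692, 1.616, 0.005]
force: [0.8, -0.3, -1.7]
opening: 0.0436
gripper_force: 25.0
t: 21.4
tool_pos: [0.6601, 0.0157, 0.2017]
orientation: [2.692, 1.617, 0.003]
force: [-0.2, -0.5, -1.4]
opening: 0.0437
gripper_force: 25.0
```

```bash
python3 -m handwheel '[[0,0,-0.3,0,1],[0,0,-0.2,0,1],[0,0,0,0,1]]'
python3 -m handwheel '[[0,0,-0.1,0,1],[0,0,0,0,1]]'
python3 -m handwheel '[[0,0,-0.1,0,1],[0,0,0,0,1]]'
```

```text
t: 21.78
tool_pos: [0.6595, 0.0157, 0.1953]
orientation: [2.693, 1.618, 0.0]
force: [0.4, -0.4, -1.6]
opening: 0.0439
gripper_force: 25.0
t: 22.02
tool_pos: [0.6596, 0.0157, 0.1952]
orientation: [2.693, 1.618, 0.0]
force: [-4.1, 0.1, 6.5]
opening: 0.0437
gripper_force: 25.0
t: 22.28
tool_pos: [0.6596, 0.0157, 0.1952]
orientation: [2.693, 1.618, -0.0]
force: [-8.0, 0.4, 13.8]
opening: 0.0433
gripper_force: 25.0
```

```bash
python3 -m handwheel '[[0,0,0.2,0,1],[0,0,0,0,0.5],[0,0,0,0,0.4],[0,0,0,0,0.25],[0,0,0,0,0.25],[0,0,3,0,0.25],[0,0,4,0,0.25],[0,0,4,0,0.1],[0,0,2,0,0],[0,0,1,0,0]]'
python3 - <<'E'
from h import *
np.set_printoptions(precision=4,suppress=True)
t=read_camera("top");s=read_camera("side")
for c,n,im,p,r in(("white","top",t,(221,232),15),("white","side",s,(247,283),22),("black","top",t,(312,229),16),("black","side",s,(331,217),22)):
    b=blob(im,c,*p,r);print(c,n,b["box"],b["a"],cast(n,*b["mid"],.051 if n=="top" else .033))
cv2.imwrite('pics/s7.png',np.hstack([cv2.resize(s[140:300,190:350],(400,400)),cv2.resize(t[150:250,200:330],(400,400))])[:,:,::-1])
E
```

```text
t: 23.52
tool_pos: [0.6596, 0.0157, 0.3361]
orientation: [2.693, 1.617, 0.002]
force: [0.0, -0.0, -0.6]
opening: 0.0914
gripper_force: 0.0
white top [222 227  15  20] 158 [0.4549 0.1176]
white side [230 267  34  37] 778 [0.4691 0.1391]
black top [301 220  23  21] 384 [ 0.4714 -0.1044]
black side [314 204  31  32] 819 [ 0.4742 -0.1065]
```

View pics/s7.png

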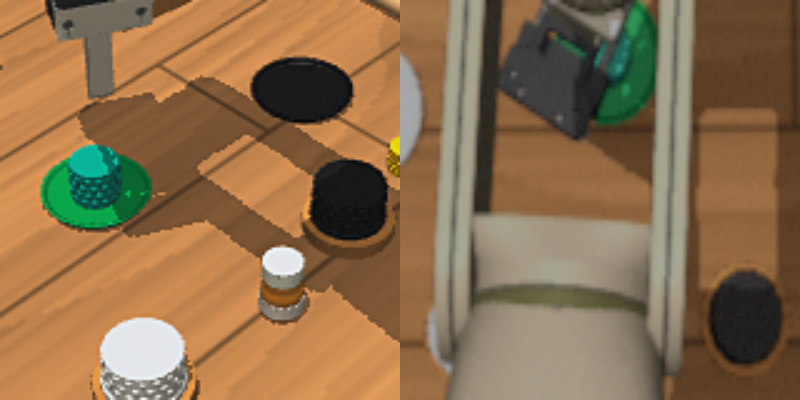

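Green is upright in the green dish. The silver (.467,.139) and black (.473,-.1055) bases haven't moved. Silver next.

```bash
python3 -m handwheel '[[-1.25,0.7,0,0,0],[-2.5,1.65,0,0,0],[-3,2,0,0,0],[-3,2,0,0,0],[-3,2,0,0,0],[-3,1.9,0,0,0],[-2.25,1.3,0,0,0],[-1.25,0.8,0,0,0],[0,0,0,0,0],[0,0,-3,0,0]]' 35
python3 -m handwheel '[[0,0,-4,0,0],[0,0,-3,0,0],[0,0,-1.5,0,0],[0,0,-0.9,0,0],[0,0,0,0,0],[0,0,0,0,0]]'
```

```text
t: 24.88
tool_pos: [0.4687, 0.1392, 0.3072]
orientation: [2.691, 1.616, 0.008]
force: [-0.4, -0.3, -0.6]
opening: 0.0927
gripper_force: 0.0
t: 25.62
tool_pos: [0.4677, 0.1393, 0.2124]
orientation: [2.693, 1.617, 0.003]
force: [0.7, -0.4, 0.3]
opening: 0.093
gripper_force: 0.0
```

```bash
python3 -m handwheel '[[0,0,0,0,0.1],[0,0,0,0,0.2],[0,0,0,0,0.25],[0,0,0,0,0.3],[0,0,0,0,0.35],[0,0,0,0,1],[0,0,0,0,1],[0,0,0,0,1]]' 35
python3 -m handwheel '[[0,0,0.4,0,1],[0,0,1.5,0,1],[0,0,3,0,1],[0,0,3,0,1],[0,0,1,0,1],[0,0,0,0,1]]'
```

```text
t: 26.62
tool_pos: [0.4671, 0.1392, 0.2113]
orientation: [2.693, 1.618, 0.0]
force: [0.9, -0.6, -0.3]
opening: 0.0615
gripper_force: 35.0
t: 27.38
tool_pos: [0.4672, 0.1393, 0.301]
orientation: [2.693, 1.617, 0.002]
force: [0.1, -0.1, -3.4]
opening: 0.0619
gripper_force: 35.0
```

```bash
python3 -m handwheel '[[1.2,0.8,0,0,1],[2.2,1.4,0,0,1],[3,1.8,0,0,1],[3,1.8,0,0,1],[3,1.8,0,0,1],[2,1.25,0,0,1],[1.15,0.7,0,0,1],[0,0,0,0,1],[0,0,-2.5,0,1],[0,0,-3,0,1]]'
python3 -m handwheel '[[0,0,-2.5,0,1],[0,0,-1.2,0,1],[0,0,-0.4,0,1],[0,0,0,0,1],[0,0,0,0,1]]'
python3 -m handwheel '[[0,0,-0.15,0,1],[0,0,0,0,1]]'
```

```text
t: 28.62
tool_pos: [0.622, 0.2344, 0.2443]
orientation: [2.693, 1.617, -0.0]
force: [-0.8, 0.6, -2.8]
opening: 0.0618
gripper_force: 35.0
t: 29.25
tool_pos: [0.623, 0.2349, 0.2057]
orientation: [2.693, 1.617, 0.003]
force: [0.5, -0.3, -3.0]
opening: 0.0617
gripper_force: 35.0
t: 29.5
tool_pos: [0.6226, 0.2348, 0.203]
orientation: [2.693, 1.618, 0.001]
force: [0.1, 0.5, -2.1]
opening: 0.0612
gripper_force: 35.0
```

```bash
python3 -m handwheel '[[0,0,-0.15,0,1],[0,0,0,0,1]]'
python3 -m handwheel '[[0,0,-0.1,0,1],[0,0,0,0,1]]'
python3 -m handwheel '[[0,0,-0.1,0,1],[0,0,0,0,1]]'
```

```text
t: 29.75
tool_pos: [0.6224, 0.2347, 0.201]
orientation: [-2.693, -1.618, 0.001]
force: [-0.1, 0.4, -3.7]
opening: 0.0616
gripper_force: 35.0
t: 30.0
tool_pos: [0.6225, 0.2347, 0.2004]
orientation: [2.693, 1.618, 0.0]
force: [-0.1, 0.2, -2.5]
opening: 0.0614
gripper_force: 35.0
t: 30.25
tool_pos: [0.6225, 0.2348, 0.2003]
orientation: [2.693, 1.618, 0.0]
force: [-4.8, -1.8, 5.1]
opening: 0.0618
gripper_force: 35.0
```

```bash
python3 -m handwheel '[[0,0,0.1,0,1],[0,0,0,0,0.3],[0,0,0,0,0.2],[0,0,0,0,0],[0,0,0,0,0],[0,0,2,0,0],[0,0,4,0,0],[0,0,4,0,0],[0,0,3,0,0],[-0.5,-1.2,0.5,0,0]]'
python3 -m handwheel '[[-1.25,-2.8,0,0,0],[-1.8,-4,0,0,0],[-1.8,-4,0,0,0],[-1.8,-4,0,0,0],[-1.8,-4,0,0,0],[-1.8,-4,0,0,0],[-1.8,-4,0,0,0],[-1.4,-3.5,0,0,0],[-1,-2.5,0,0,0],[0,0,0,0,0]]'
python3 -m handwheel '[[0,0,-3,0,0],[0,0,-4,0,0],[0,0,-3,0,0],[0,0,-1.5,0,0],[0,0,-0.9,0,0],[0,0,0,0,0],[0,0,0,0,0]]'
```

```text
t: 31.5
tool_pos: [0.6183, 0.2232, 0.34]
orientation: [2.691, 1.618, 0.011]
force: [1.7, -0.2, -0.4]
opening: 0.0932
gripper_force: 0.0
t: 32.75
tool_pos: [0.4716, -0.1068, 0.3342]
orientation: [-2.695, -1.613, 0.002]
force: [0.0, 0.2, 0.0]
opening: 0.0929
gripper_force: 0.0
t: 33.62
tool_pos: [0.4736, -0.1054, 0.2124]
orientation: [2.692, 1.617, 0.002]
force: [0.1, -0.0, -0.1]
opening: 0.0927
gripper_force: 0.0
```

```bash
python3 - <<'E'
from h import *
t=read_camera("top");s=read_camera("side")
cv2.imwrite('pics/s8.png',np.hstack([cv2.resize(s[140:280,260:400],(400,400)),cv2.resize(s[200:340,90:230],(400,400))])[:,:,::-1])
E
```

```text
(no output)
```

View pics/s8.png

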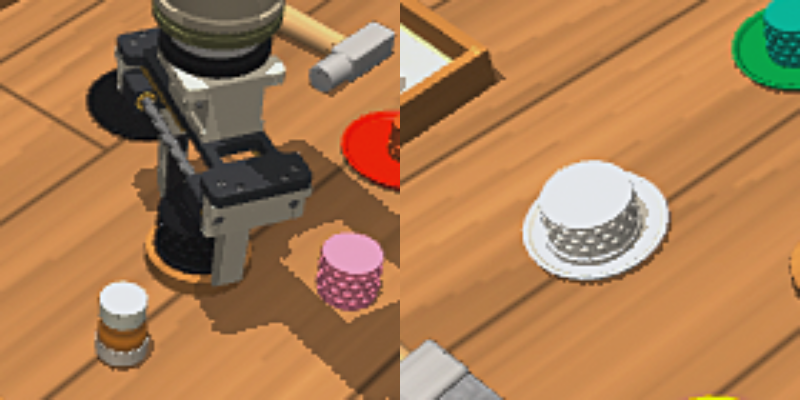

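Silver is upright and centred. The fingers straddle the black base.

```bash
python3 -m handwheel '[[0,0,0,0,0.1],[0,0,0,0,0.2],[0,0,0,0,0.25],[0,0,0,0,0.3],[0,0,0,0,0.35],[0,0,0,0,1],[0,0,0,0,1],[0,0,0,0,1]]' 35
python3 -m handwheel '[[0,0,0.4,0,1],[0,0,1.5,0,1],[0,0,3,0,1],[0,0,3,0,1],[0,0,1,0,1],[0,0,0,0,1]]'
python3 -m handwheel '[[1.2,-0.9,0,0,1],[2.2,-1.6,0,0,1],[3,-2.2,0,0,1],[3,-2.2,0,0,1],[2.8,-2.2,0,0,1],[1.9,-1.4,0,0,1],[1,-0.8,0,0,1],[0,0,0,0,1],[0,0,-2.5,0,1],[0,0,-3,0,1]]'
python3 -m handwheel '[[0,0,-2.5,0,1],[0,0,-1.2,0,1],[0,0,-0.4,0,1],[0,0,0,0,1],[0,0,0,0,1]]'
```

```text
t: 34.72
tool_pos: [0.473, -0.1053, 0.2113]
orientation: [2.693, 1.618, 0.0]
force: [1.0, 0.0, -0.9]
opening: 0.0617
gripper_force: 35.0
t: 35.48
tool_pos: [0.4732, -0.1053, 0.3009]
orientation: [2.692, 1.617, 0.002]
force: [0.2, 0.3, -2.5]
opening: 0.0617
gripper_force: 35.0
t: 36.72
tool_pos: [0.6235, -0.2178, 0.2443]
orientation: [-2.693, -1.618, -0.0]
force: [-0.2, 0.5, -2.7]
opening: 0.0618
gripper_force: 35.0
t: 37.35
tool_pos: [0.6245, -0.2185, 0.2056]
orientation: [2.692, 1.617, 0.002]
force: [0.3, -0.2, -2.7]
opening: 0.0616
gripper_force: 35.0
```

```bash
python3 -m handwheel '[[0,0,-0.15,0,1],[0,0,-0.15,0,1],[0,0,0,0,1]]'
python3 -m handwheel '[[0,0,-0.1,0,1],[0,0,0,0,1]]'
python3 -m handwheel '[[0,0,-0.1,0,1],[0,0,0,0,1]]'
```

```text
t: 37.72
tool_pos: [0.6239, -0.2182, 0.2011]
orientation: [-2.693, -1.618, 0.0]
force: [-0.3, 0.4, -3.0]
opening: 0.0614
gripper_force: 35.0
t: 37.98
tool_pos: [0.624, -0.2183, 0.2003]
orientation: [2.693, 1.618, 0.0]
force: [-0.2, -0.0, -1.0]
opening: 0.0614
gripper_force: 35.0
t: 38.22
tool_pos: [0.624, -0.2183, 0.2003]
orientation: [2.693, 1.618, -0.0]
force: [-4.6, 1.5, 7.4]
opening: 0.0618
gripper_force: 35.0
```

Contact made. I'll release, retreat to a clear spot and check everything.

```bash
python3 -m handwheel '[[0,0,0.1,0,1],[0,0,0,0,0.3],[0,0,0,0,0.2],[0,0,0,0,0],[0,0,0,0,0],[0,0,2,0,0],[0,0,4,0,0],[0,0,4,0,0],[0,0,4,0,0],[0,0,4,0,0]]'
python3 -m handwheel '[[-2,-2,0,0,0],[-4,-3.5,0,0,0],[-4,-3.5,0,0,0],[-4,-3.5,0,0,0],[-4,-3.5,0,0,0],[-4,-3.5,0,0,0],[-4,-3.5,0,0,0],[-4,-3.5,0,0,0],[-4,-3.5,0,0,0],[0,0,0,0,0]]'
python3 - <<'E'
from h import *
np.set_printoptions(precision=4,suppress=True)
t=read_camera("top");s=read_camera("side")
for nm,c,p,r,z in(("jar","white",(272,238),9,.055),("green","green",(267,162),20,.008)): b=blob(t,c,*p,r);print(nm,cast("top",*b["mid"],z))
cv2.imwrite('pics/fin.png',np.hstack([cv2.resize(t[140:290,130:420],(400,207)),cv2.resize(t[0:1,0:1],(1,207))])[:,:,::-1])
cv2.imwrite('pics/fin.png',np.vstack([cv2.resize(t[145:275,130:420],(780,350)),cv2.resize(s[150:400,100:440],(780,240))])[:,:,::-1])
E
```

```text
t: 39.48
tool_pos: [0.6238, -0.2182, 0.3835]
orientation: [2.692, 1.617, 0.002]
force: [0.4, -1.1, 0.2]
opening: 0.093
gripper_force: 0.0
t: 40.72
tool_pos: [0.2811, -0.5203, 0.382]
orientation: [2.695, 1.61, -0.002]
force: [1.3, 1.1, 0.3]
opening: 0.093
gripper_force: 0.0
jar [0.4516 0.0054]
green [0.6606 0.0154]
```

View pics/fin.png

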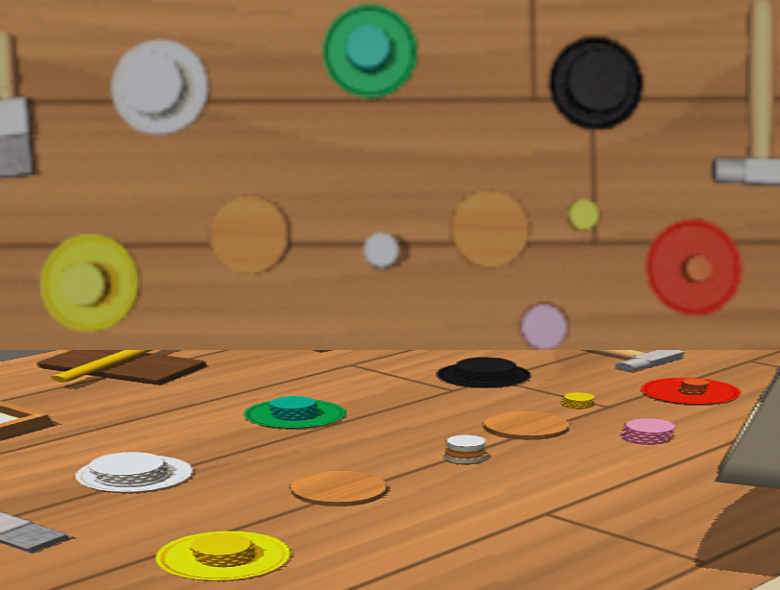

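All five pieces stand upright in their own dishes. The copper top at (698,268) is within about 5 px (4–5 mm) of its dish centre at (694,267), and the jar hasn't moved.

```bash
python3 -m handwheel '[[0,0,0,0,0],[0,0,0,0,0],[0,0,0,0,0]]'; python3 -c "
from plant import job;print(job.close_job())"
```

```text
t: 41.2
tool_pos: [0.2847, -0.5177, 0.3803]
orientation: [-2.692, -1.619, -0.0]
force: [-0.6, -0.1, 1.0]
opening: 0.0928
gripper_force: 0.0
the job is handed in; nothing more can be done
None
```

The job is handed in at about 41 s: the last pictures show all five pieces upright and released near the middle of their own dishes, with the jar not moved; the hand-in returned no verdict.

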